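# Load the spike drying box and hold its lid at balance

### The job

Stand the long spike from the walnut stand upright in the empty bore of the rack inside the drying box, seated down on its shoulder, and let go of it. Then bring the box's leaning lid forward to the point where it balances upright, without ever letting it drop either way, and finish while still holding its edge pinched in the gripper, still, so that I can screw on the loose lid stay. Leave everything else where it is.

Things in the scene. Friction and masses are not known exactly. Their poses are not given: they have to be found in the camera images.
- long_spike_mid (a point): The long unfinished ken spike, plain beech, the longest of the three upright in the walnut stand (slot varies). 100 mm long: spigot 14 mm diameter, 20 mm long at the foot, a square shoulder, straight body 20 mm diameter from 20 to 76 mm above the foot, taper to an 8 mm blunt tip. 30 g. This point is on its axis half-way up, 50 mm above the foot; z points to the tip.
- stand: Walnut stand, fixed block 64 x 190 x 40 mm (x, y, z), origin at the centre of its underside. Three slots in a row along its y axis at y = -62, 0, +62 mm, 16.5 mm wide, 26 mm deep; the spikes stand in them on their shoulders, feet 20 mm below the stand's top. It is left or right of the middle, turned up to 0.3 rad; the drying box is on the other side.
- drying_box: Pine drying box, fixed, open above: outside 170 x 200 x 125 mm, walls and floor 10 mm, origin at the centre of its underside; x points away from the robot (turned up to 0.2 rad), to the hinged wall. Inside, a walnut rack 50 x 160 mm, top 40 mm above the origin, has two bores at x -20 mm: a short spike stands in that at y -40, that at y +40 is empty. A brass stay hangs loose on its -y wall.
- rack_bore (a point): Centre of the mouth of the empty bore, at the rack's top, 40 mm above the shelf. Axes as the box. The bore is 17 mm in diameter and 25 mm deep with a small chamfer; the long spike's 14 mm spigot goes in and its shoulder comes to rest on the rack's top. Then the spike's mid point is 30 mm above this point.
- lid_hinge (a point): Middle of the lid's hinge line, on the box's far (+x) wall, 131 mm above the shelf. Axes as the box: the hinge line runs along y.
- lid_edge (a point): Middle of the lid's free edge, at mid thickness, 172 mm from the hinge line. The lid is a plain flat board 10 mm thick, 200 mm wide along the hinge line, 180 g; this edge can be pinched anywhere along its width. Leaning back as it starts, the edge is 282 mm above the shelf; standing upright it is 303 mm above the shelf, straight above the hinge line.
- lid (a joint): Lid angle in rad: 0 shut flat on the box, 1.57 upright, 2.07 leaning back (away from the robot, +x) on its hinge stops, as it starts. The hinge turns almost freely. The lid is symmetric about its mid plane and the hinge pin lies in that plane, so it balances at 1.57: below that it falls shut, above it falls back on its stops.
- short_spike_a_mid (a point): A short spike in the walnut stand: like the long one but 74 mm long; this point is half-way up its axis (37 mm above the foot). To be left alone.
- short_spike_b_mid (a point): The other short spike in the walnut stand, likewise. To be left alone.
- short_spike_c_mid (a point): The short spike already standing in the rack in the drying box, 74 mm long, this point half-way up. To be left alone.
- tama: Yellow lacquered tama ball, 60 mm in diameter, resting on its hole, behind the task's things; origin at the centre of its underside. To be left alone.
- jar: Squat stoneware jar with a lid, 102 mm in diameter, 99 mm high, at the back; origin at the centre of its underside. To be left alone.
- horn_disk: Horn polishing disk, 64 mm in diameter, 13 mm thick, lying between stand and box; origin at the centre of its underside. To be left alone.
- sara: Turned double-cup crosspiece (sara) standing on its larger cup, 46 mm in diameter, 56 mm high, between and behind stand and box; origin at the centre of its underside. To be left alone.
- sanding_block: Cork sanding block 60 x 95 x 32 mm, at the back; origin at the centre of its underside. To be left alone.
Not all that is in view belongs to the job. What is shaped like the part that bears long_spike_mid but turquoise is not meant.

How it is judged:
By the outcome, as a careful person would: the job done as asked, in the order asked, and still so for the second after the job is handed in, while the arm keeps its last pose, push and grip.
It also fails if it takes over 69 s, if anything falls off the work surface, if the arm or the gripper's body presses on something with over 40 N, if the wrist force passes 120 N, or if a joint passes its speed limit or range.

### The arm

A 6-joint arm with a two-finger parallel gripper is mounted at the origin on the work surface. World frame = base frame: x ahead of the robot, y to its left, z up, the work surface at z = 0. Lengths are in m, angles in rad, forces in N, time in s.
With the tool pointing down it reaches from about 0.25 to 0.775 m from the base axis. Payload 4 kg.
Tool frame: the origin (TCP) lies at the very end of the fingers, on their centre line; the grasp point (between the pads) lies 19 mm behind it; y points along the fingers, x is the direction in which the jaws open and shut, and the axes are right-handed (so a half turn about y gives the same grasp; the last joint's range is limited). The gripper opens to 94 mm and grips with 3 to 60 N. Pads are 16 mm wide; open, the fingers measure 119 mm over their backs; the gripper's body (75 mm by 177 mm) begins 78 mm behind the grasp point.
Start: joints at [-1.326, 0.087, 1.371, -0, 1.684, -0.103], TCP at [0.187, -0.517, 0.206] pointing down, gripper open.
Joint ranges: [-3.1, 3.1], [-0.76, 2.03], [0.27, 2.55], [-1.08, 4.22], [0.17, 2.65], [-2.57, 2.57]. Speed limits (rad/s): [2.79, 2.79, 3.14, 3.14, 3.14, 3.14].

### API

Orientations are given as [roll, pitch, yaw] about the fixed x, y, z axes, in that order (R = Rz(yaw) Ry(pitch) Rx(roll)).
In Python, from bench import robot gives the robot as it stands.
- The arm moves only by the shell command python3 -m handwheel 'ROWS' [OPENING]. ROWS is JSON, a list of rows, each an object with "delta_pos": the shift along the tool's x, y, z in mm, a list of three; "yaw": the turn about the tool's y in rad. A call has 1 to 12 rows; each row is the pose to reach, as a shift and turn from the pose commanded when the call began, along the tool's axes at that moment; what a row does not reach only later rows make up. A row lasts 1/10 s, in which the tool goes at most 50 mm and 8.59 degrees, less where a joint would pass 70% of its speed; a pose out of reach is approached as far as the arm can. A call with a gripper value outside its range is refused whole. OPENING is the closure in counts, from 0 (fully open) to 255 (shut), set as the call begins (- or left out, the last holds). The fingers move at their own pace and stop on an object; the grip force is fixed at half the most. Time passes only in rows, so rows that repeat a pose let the fingers close. It gives the time, the measured TCP pose, the force and the opening at its end, in the units of the state.
- robot.get_obs(): the state, without advancing time (a new reading comes with each control period).
- robot.snapshot(name): name is "side" or "top"; returns a dict with "image" (400x640x3 uint8, red, green, blue), "fx", "fy", "cx", "cy" (pixels), "k1" (the pictures are not rectified: a ray, as slopes to the right and down, at radius r is drawn at 1 + k1 r^2 times it, then the intrinsics apply), "rvec" (rotation vector, rad) and "tvec" (3), from world to camera coordinates, as OpenCV has them. Camera axes: x right, y down, z forward; pixel columns grow to the right and rows downward; lengths in m; the calibration is good to about 2 mm. A picture is of the moment at which its call begins. There is no depth.
- robot.close_job(): hands the job in, once; it reports no verdict.
The state is a dict: "time": time; "joint_positions": joint angles; "qvel": joint speeds; "joint_torque": joint torques, N m; "tool_pos": TCP position; "ee_rot": TCP orientation; "wrist_force": force on the tool from outside, world axes, zero at the start; "wrist_torque": the same for the moment, N m; "width": finger opening in m.
Only numpy, scipy, OpenCV 4.12 (cv2) and the standard library are available. Lean on these libraries where they do the work, as an engineer would, in place of code of your own. Each camera call takes 0.05 s, during which the arm holds its last target.

## Working session

There is one attempt and no reset: what is moved stays moved. The work goes in short steps, Python scripts to look and compute and a shell command to move; the robot and the scene stay as the last step left them, time stands still between calls to the robot, and variables do not carry over. Pictures are saved under pics/ and viewed, and the job is handed in when it is done.

```bash
ls; mkdir -p pics; cat > h.py <<'E'
import numpy as np, cv2, json
from bench import robot
from scipy.spatial.transform import Rotation as R
def snap(name, fn=None):
    s=robot.snapshot(name)
    if fn: cv2.imwrite('pics/'+fn, s['image'][:,:,::-1])
    return s
def und(s,uv):
    uv=np.atleast_2d(np.array(uv,float))
    d=(uv-[s['cx'],s['cy']])/[s['fx'],s['fy']]
    p=d.copy()
    for _ in range(50):
        p=d/(1+s['k1']*(p**2).sum(1,keepdims=True))
    return p
def ray(s,uv):
    p=und(s,uv); Rm=cv2.Rodrigues(np.array(s['rvec'],float))[0]
    d=np.c_[p,np.ones(len(p))]@Rm
    o=-Rm.T@np.array(s['tvec'],float).ravel()
    return o,d/np.linalg.norm(d,axis=1,keepdims=True)
def onz(s,uv,z):
    o,d=ray(s,uv); return o+d*((z-o[2])/d[:,2:3])
def proj(s,P):
    Rm=cv2.Rodrigues(np.array(s['rvec'],float))[0]
    c=np.atleast_2d(P)@Rm.T+np.array(s['tvec'],float).ravel()
    p=c[:,:2]/c[:,2:]; p=p*(1+s['k1']*(p**2).sum(1,keepdims=True))
    return p*[s['fx'],s['fy']]+[s['cx'],s['cy']]
def tri(s1,u1,s2,u2):
    o1,d1=ray(s1,u1);o2,d2=ray(s2,u2);d1=d1[0];d2=d2[0]
    A=np.c_[d1,-d2];t=np.linalg.lstsq(A,o2-o1,rcond=None)[0]
    a=o1+t[0]*d1;b=o2+t[1]*d2
    return (a+b)/2,np.linalg.norm(a-b)
E
python3 - <<'E'
from h import *
np.set_printoptions(precision=4,suppress=True)
for n in('top','side'):
    s=snap(n,n+'0.png'); print({k:v for k,v in s.items() if k!='image'}); print(ray(s,[320,200]))
o=robot.get_obs(); print(o); print(R.from_euler('xyz',o['ee_rot']).as_matrix())
E
```

```text
pics
{'fx': 411.2896949550882, 'fy': 411.2896949550882, 'cx': 330.21294173425554, 'cy': 197.61873534167339, 'k1': -0.08678492437187973, 'rvec': array([ 2.1525, -2.1701,  0.0938]), 'tvec': array([0.0379, 0.5742, 0.9392])}
(array([0.4753, 0.0184, 0.9934]), array([[ 0.0968,  0.0402, -0.9945]]))
{'fx': 442.3771610168535, 'fy': 442.3771610168535, 'cx': 319.26596044149755, 'cy': 198.6240167061756, 'k1': 0.027951466387023734, 'rvec': array([ 0.2426, -2.775 ,  1.3307]), 'tvec': array([0.5786, 0.1286, 0.9925])}
(array([0.47  , 0.7803, 0.7117]), array([[ 0.1146, -0.7685, -0.6296]]))
{'time': 0.1, 'joint_positions': array([-1.3261,  0.0878,  1.3721,  0.    ,  1.6836, -0.1031]), 'qvel': array([ 0.0009, -0.0035, -0.0017,  0.0003, -0.0011,  0.0007]), 'joint_torque': array([  0.0026, -34.1252, -30.3302,   0.072 ,   0.0304,  -0.0001]), 'tool_pos': array([ 0.1873, -0.5166,  0.2044]), 'ee_rot': array([-1.5706,  0.0019, -1.223 ]), 'wrist_force': array([-0.5845,  0.2907, -0.5752]), 'wrist_torque': array([ 0.0243, -0.0237,  0.0142]), 'width': 0.09399175436758157}
[[ 0.3408 -0.0004  0.9401]
 [-0.9401  0.0019  0.3408]
 [-0.0019 -1.      0.0002]]
```

View pics/top0.png

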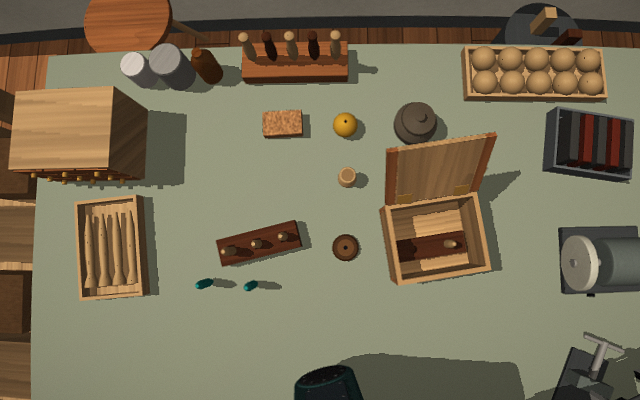

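View pics/side0.png

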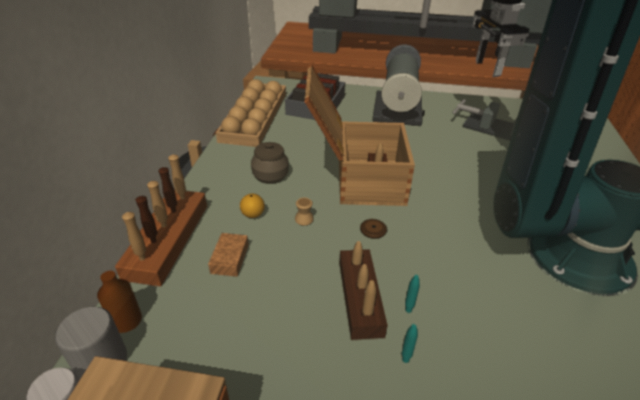

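```bash
python3 - <<'E'
import cv2,numpy as np
t=cv2.imread('pics/top0.png');s=cv2.imread('pics/side0.png')
a=cv2.resize(t[210:300,190:320],None,fx=6,fy=6,interpolation=cv2.INTER_CUBIC)
b=cv2.resize(s[225:345,320:430],None,fx=5,fy=5,interpolation=cv2.INTER_CUBIC)
c=cv2.resize(t[120:300,370:510],None,fx=3.3,fy=3.3,interpolation=cv2.INTER_CUBIC)
d=cv2.resize(s[60:215,295:425],None,fx=3.8,fy=3.8,interpolation=cv2.INTER_CUBIC)
for n,i in zip('abcd',(a,b,c,d)): cv2.imwrite(f'pics/c_{n}.png',i)
E
```

```text
(no output)
```

View pics/c_a.png

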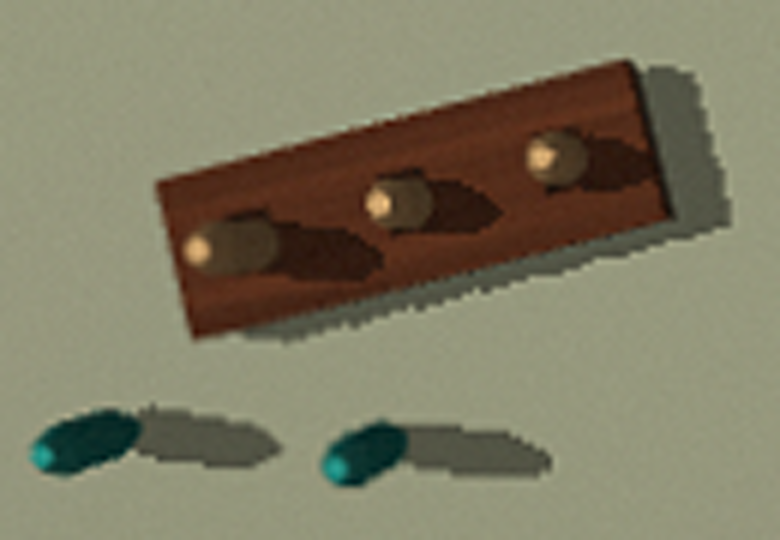

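View pics/c_b.png

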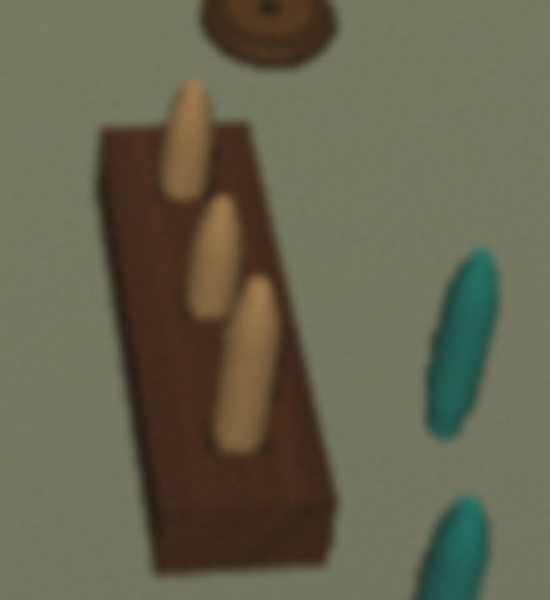

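View pics/c_c.png

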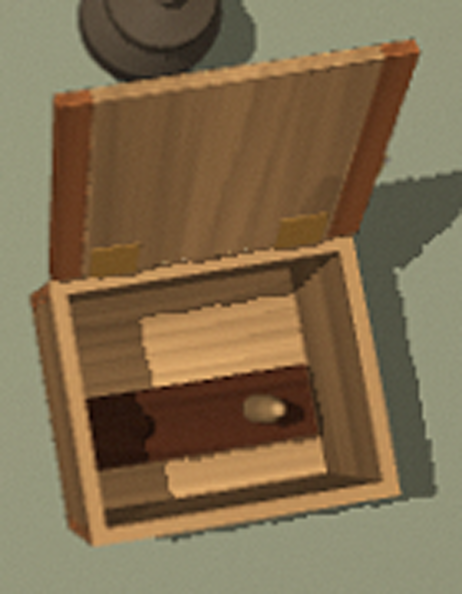

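View pics/c_d.png

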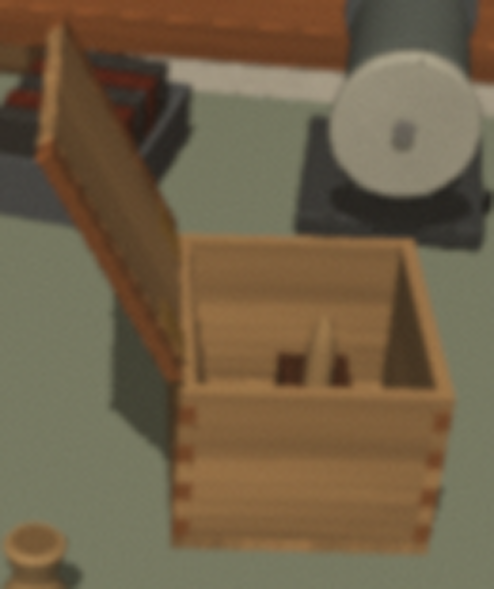

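```bash
python3 - <<'E'
from h import *
np.set_printoptions(precision=4,suppress=True)
import pickle
T=robot.snapshot('top');S=robot.snapshot('side')
pickle.dump((T,S),open('snap0.pkl','wb'))
cc=lambda p,s,o:np.array(p)/s+np.array(o)-.5+.5/s
def rep(P,nm):
    print(nm);print(P);print('sides',np.linalg.norm(P-np.roll(P,-1,0),axis=1),'c',P.mean(0))
    e1=P[1]-P[0];e2=P[2]-P[3];print('yaws',[np.arctan2(e[1],e[0]) for e in (e1,e2,P[0]-P[3],P[1]-P[2])])
rep(onz(T,cc([(158,182),(628,60),(672,215),(193,338)],6,(190,210)),.04),'stand')
rep(onz(T,cc([(50,285),(350,237),(398,490),(92,545)],3.3,(370,120)),.125),'box')
rep(onz(T,cc([(77,297),(337,250),(383,480),(106,527)],3.3,(370,120)),.125),'box inner')
print('rack near/far edge left,right', onz(T,cc([(88,398),(308,366),(322,437),(98,470)],3.3,(370,120)),.04))
print('tip top', onz(T,cc([(197,250)],6,(190,210)),.12), onz(T,cc([(378,204),(541,157)],6,(190,210)),.094))
print('tip side', onz(S,cc([(259,281)],5,(320,225)),.12),onz(S,cc([(226,198),(194,86)],5,(320,225)),.094))
print('spike c tip', onz(T,cc([(278,409)],3.3,(370,120)),.04-.02+.074), onz(S,cc([(325,320)],3.8,(295,60)),.094))
# side box corners
rep(onz(S,cc([(178,385),(183,238),(412,240),(450,397)],3.8,(295,60)),.125),'box side')
E
```

```text
stand
[[0.4766 0.3006 0.04  ]
 [0.5229 0.117  0.04  ]
 [0.4631 0.1    0.04  ]
 [0.4164 0.2859 0.04  ]]
sides [0.1894 0.0622 0.1918 0.062 ] c [0.4698 0.2009 0.04  ]
yaws [np.float64(-1.3237080532832823), np.float64(-1.3247054689355091), np.float64(0.2389246460354659), np.float64(0.27692777751383374)]
box
[[ 0.5458 -0.0837  0.125 ]
 [ 0.5751 -0.2794  0.125 ]
 [ 0.4124 -0.3044  0.125 ]
 [ 0.3807 -0.1073  0.125 ]]
sides [0.1979 0.1647 0.1996 0.1668] c [ 0.4785 -0.1937  0.125 ]
yaws [np.float64(-1.4220239327389808), np.float64(-1.4115908132596378), np.float64(0.14187024253993358), np.float64(0.15200433337935684)]
box inner
[[ 0.5379 -0.1009  0.125 ]
 [ 0.5668 -0.2705  0.125 ]
 [ 0.4189 -0.2948  0.125 ]
 [ 0.3919 -0.1164  0.125 ]]
sides [0.172  0.1499 0.1804 0.1469] c [ 0.4789 -0.1957  0.125 ]
yaws [np.float64(-1.402504053227548), np.float64(-1.4207506249846564), np.float64(0.10562811385160334), np.float64(0.16292216817300853)]
rack near/far edge left,right [[ 0.4732 -0.1188  0.04  ]
 [ 0.4938 -0.2747  0.04  ]
 [ 0.444  -0.283   0.04  ]
 [ 0.4231 -0.1248  0.04  ]]
tip top [[0.4524 0.2624 0.12  ]] [[0.4683 0.2029 0.094 ]
 [0.4851 0.1432 0.094 ]]
tip side [[0.4536 0.2611 0.12  ]] [[0.4681 0.2    0.094 ]
 [0.4858 0.1423 0.094 ]]
spike c tip [[ 0.4646 -0.2371  0.094 ]] [[ 0.4648 -0.2358  0.094 ]]
box side
[[ 0.5508 -0.0903  0.125 ]
 [ 0.5708 -0.2755  0.125 ]
 [ 0.4106 -0.3045  0.125 ]
 [ 0.3834 -0.1094  0.125 ]]
sides [0.1863 0.1629 0.197  0.1685] c [ 0.4789 -0.1949  0.125 ]
yaws [np.float64(-1.4632787859611005), np.float64(-1.4327110448409082), np.float64(0.11351188675255568), np.float64(0.1792248321336541)]
```

The top view shows three beech spikes in the walnut stand, at px (226,252), (257,244) and (284,237). The one at (226,252), the +y slot, is clearly the longest in both crops. The turquoise ones at (204,283) and (250,285) aren't meant. Both views put its axis at about (0.4535, 0.2615). The empty bore works out at (0.4527, -0.1574), from the box outline and from short spike c.

```bash
cat > go.py <<'E'
import sys
from h import *
x,y,z,yw=map(float,sys.argv[1:5])
o=robot.get_obs();M=R.from_euler('xyz',o['ee_rot']).as_matrix()
d=M.T@(np.array([x,y,z])-o['tool_pos'])*1000
a=np.arctan2(M[1,0],M[0,0]); w=(yw-a+np.pi/2)%np.pi-np.pi/2
print('pos',np.round(o['tool_pos'],4),'jawyaw %.3f'%a,'q',np.round(o['joint_positions'],2),'w %.4f'%o['width'],'F',np.round(o['wrist_force'],1),'t',o['time'])
print('delta mm',np.round(d,1),'yaw (tool) %.3f'%(-w), 'alt %.3f'%(-w+(np.pi if w>0 else -np.pi)))
E
python3 go.py 0.4535 0.2615 0.205 0.247
```

```text
pos [ 0.1874 -0.5167  0.2048] jawyaw -1.223 q [-1.33  0.09  1.37  0.    1.68 -0.1 ] w 0.0942 F [ 0.1 -0.2  0.6] t 0.2
delta mm [-640.9    0.7  515.4] yaw (tool) -1.470 alt 1.672
```

```bash
python3 -m handwheel '[{"delta_pos":[-641,0,515],"yaw":-1.47},{"delta_pos":[-641,0,515],"yaw":-1.47},{"delta_pos":[-641,0,515],"yaw":-1.47},{"delta_pos":[-641,0,515],"yaw":-1.47},{"delta_pos":[-641,0,515],"yaw":-1.47},{"delta_pos":[-641,0,515],"yaw":-1.47},{"delta_pos":[-641,0,515],"yaw":-1.47},{"delta_pos":[-641,0,515],"yaw":-1.47},{"delta_pos":[-641,0,515],"yaw":-1.47},{"delta_pos":[-641,0,515],"yaw":-1.47},{"delta_pos":[-641,0,515],"yaw":-1.47},{"delta_pos":[-641,0,515],"yaw":-1.47}]' 119; python3 go.py 0.4535 0.2615 0.205 0.247
```

```text
time: 1.4
tool_pos: [0.3814, 0.0529, 0.2057]
ee_rot: [-1.571, -0.001, 0.247]
wrist_force: [1.2, -0.5, 0.4]
width: 0.0502
pos [0.3814 0.0529 0.2057] jawyaw 0.247 q [-0.01 -0.29  1.71 -0.    1.72 -0.26] w 0.0502 F [ 1.2 -0.5  0.4] t 1.4
delta mm [121.    0.7 184.6] yaw (tool) 0.000 alt -3.141
```

```bash
python3 -m handwheel '[{"delta_pos":[121,0,185],"yaw":0},{"delta_pos":[121,0,185],"yaw":0},{"delta_pos":[121,0,185],"yaw":0},{"delta_pos":[121,0,185],"yaw":0},{"delta_pos":[121,0,185],"yaw":0},{"delta_pos":[121,0,185],"yaw":0},{"delta_pos":[121,0,185],"yaw":0},{"delta_pos":[121,0,185],"yaw":0}]'; python3 go.py 0.4535 0.2615 0.064 0.247
python3 - <<'E'
from h import *
s=snap('side');i=s['image'][140:345,290:490,::-1];cv2.imwrite('pics/s1.png',cv2.resize(i,None,fx=2.9,fy=2.9))
s=snap('top');i=s['image'][150:330,150:350,::-1];cv2.imwrite('pics/t1.png',cv2.resize(i,None,fx=3,fy=3))
E
```

```text
time: 2.2
tool_pos: [0.4532, 0.2586, 0.2055]
ee_rot: [-1.571, 0.0, 0.246]
wrist_force: [0.9, 1.2, 0.0]
width: 0.0504
pos [0.4532 0.2586 0.2055] jawyaw 0.246 q [ 0.41  0.02  1.44 -0.    1.68  0.16] w 0.0504 F [0.9 1.2 0. ] t 2.2
delta mm [  1.  141.5   2.8] yaw (tool) -0.001 alt 3.140
```

View pics/s1.png

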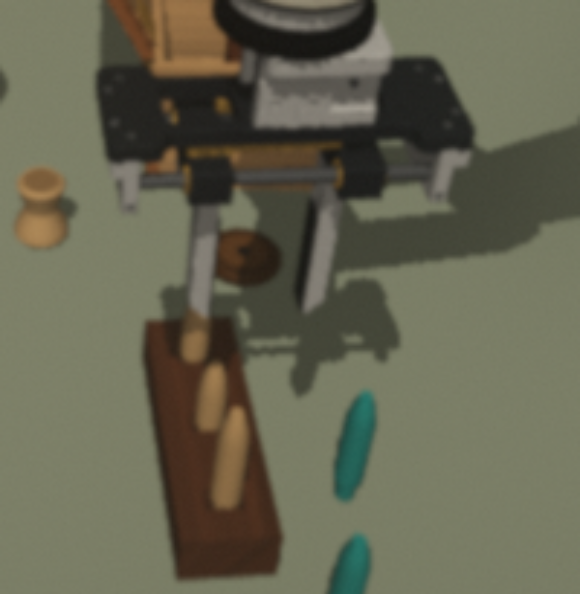

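View pics/t1.png

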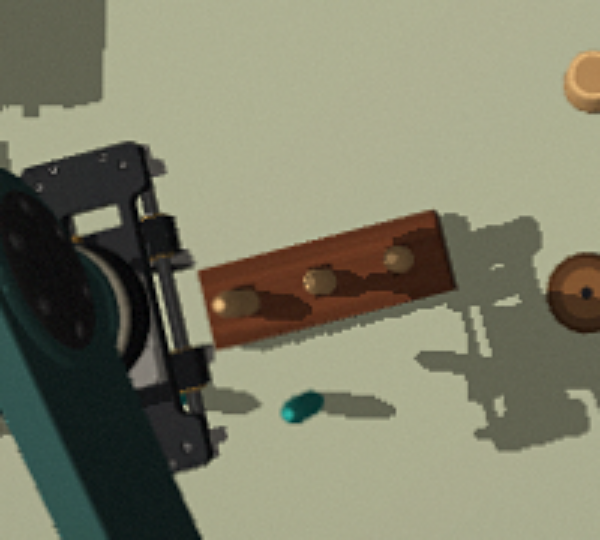

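```bash
python3 -m handwheel '[{"delta_pos":[0,0,0],"yaw":0},{"delta_pos":[0,0,0],"yaw":0},{"delta_pos":[0,40,0],"yaw":0},{"delta_pos":[0,80,0],"yaw":0},{"delta_pos":[0,110,0],"yaw":0},{"delta_pos":[0,130,0],"yaw":0},{"delta_pos":[0,145,0],"yaw":0},{"delta_pos":[0,145,0],"yaw":0},{"delta_pos":[0,145,0],"yaw":0}]'; python3 go.py 0.4535 0.2615 0.060 0.247
python3 - <<'E'
from h import *
s=snap('side');i=s['image'][200:345,310:430,::-1];cv2.imwrite('pics/s2.png',cv2.resize(i,None,fx=4,fy=4))
E
```

```text
time: 3.2
tool_pos: [0.4536, 0.2595, 0.0608]
ee_rot: [-1.571, -0.0, 0.247]
wrist_force: [0.1, -0.2, 0.2]
width: 0.0503
pos [0.4536 0.2595 0.0608] jawyaw 0.247 q [ 0.41  0.1   1.65 -0.    1.39  0.16] w 0.0503 F [ 0.1 -0.2  0.2] t 3.2
delta mm [0.4 0.8 1.9] yaw (tool) -0.000 alt 3.141
```

View pics/s2.png

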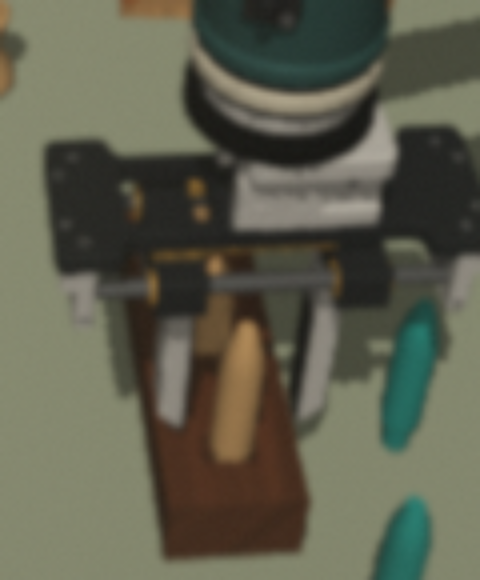

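```bash
python3 -m handwheel '[{"delta_pos":[0,1,2],"yaw":0},{"delta_pos":[0,1,2],"yaw":0},{"delta_pos":[0,1,2],"yaw":0}]'; python3 -m handwheel '[{"delta_pos":[0,0,0],"yaw":0},{"delta_pos":[0,0,0],"yaw":0},{"delta_pos":[0,0,0],"yaw":0},{"delta_pos":[0,0,0],"yaw":0},{"delta_pos":[0,0,0],"yaw":0},{"delta_pos":[0,0,0],"yaw":0}]' 255; python3 go.py 0.4535 0.2615 0.160 0.247
```

```text
time: 3.55
tool_pos: [0.4533, 0.2619, 0.0602]
ee_rot: [-1.571, -0.001, 0.247]
wrist_force: [-0.8, 0.6, -0.5]
width: 0.0504
time: 4.15
tool_pos: [0.4529, 0.2616, 0.0594]
ee_rot: [-1.571, 0.0, 0.247]
wrist_force: [-0.2, 0.2, -0.0]
width: 0.0193
pos [0.4529 0.2616 0.0594] jawyaw 0.247 q [ 0.42  0.1   1.65 -0.    1.39  0.17] w 0.0193 F [-0.2  0.2 -0. ] t 4.15
delta mm [   0.5 -100.6   -0.2] yaw (tool) -0.000 alt 3.142
```

```bash
python3 -m handwheel '[{"delta_pos":[0,-15,0],"yaw":0},{"delta_pos":[0,-40,0],"yaw":0},{"delta_pos":[0,-75,0],"yaw":0},{"delta_pos":[0,-110,0],"yaw":0},{"delta_pos":[0,-135,0],"yaw":0},{"delta_pos":[0,-145,0],"yaw":0},{"delta_pos":[0,-145,0],"yaw":0}]'; python3 go.py 0.4527 -0.1574 0.205 0.15
python3 - <<'E'
from h import *
s=snap('side');i=s['image'][140:345,290:490,::-1];cv2.imwrite('pics/s3.png',cv2.resize(i,None,fx=2.9,fy=2.9))
E
```

```text
time: 4.85
tool_pos: [0.4536, 0.2619, 0.2058]
ee_rot: [-1.57, -0.003, 0.247]
wrist_force: [-0.0, -0.6, -0.9]
width: 0.0195
pos [0.4536 0.2619 0.2058] jawyaw 0.247 q [ 0.42  0.03  1.43 -0.    1.68  0.17] w 0.0195 F [-0.  -0.6 -0.9] t 4.85
delta mm [-1.034e+02  3.000e-01 -4.064e+02] yaw (tool) 0.097 alt -3.045
```

View pics/s3.png

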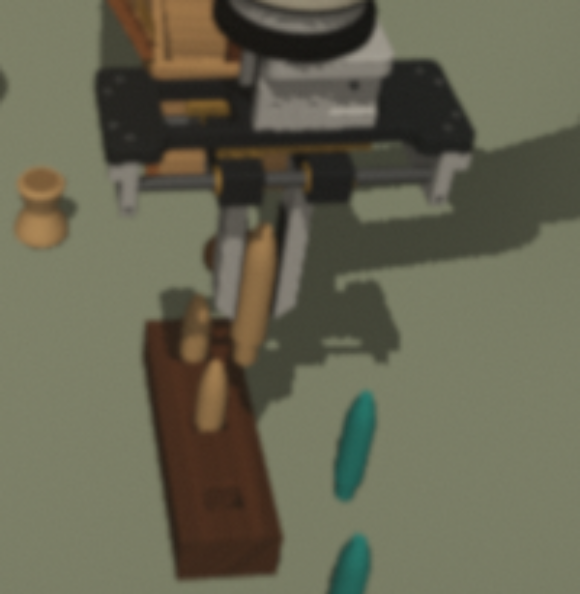

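```bash
python3 - <<'E'
from h import *
np.set_printoptions(precision=4,suppress=True)
o=robot.get_obs();z=o['tool_pos'][2];print(o['tool_pos'])
s=snap('side');i=s['image'][:,:,::-1]
c=cv2.resize(i[205:275,355:405],None,fx=8,fy=8,interpolation=cv2.INTER_CUBIC);cv2.imwrite('pics/s4.png',c)
a=o['tool_pos']
zf=z-.0394
for zz in (zf,zf+.1): print(proj(s,[a[0],a[1],zz]))
print('foot',onz(s,[(374.5,264.5)],zf),'tip',onz(s,[(381.4,218.6)],zf+.1))
E
```

```text
[0.4529 0.2616 0.204 ]
[[374.2709 263.4047]]
[[380.5604 218.5257]]
foot [[0.4523 0.264  0.1646]] tip [[0.4516 0.2615 0.2646]]
```

View pics/s4.png

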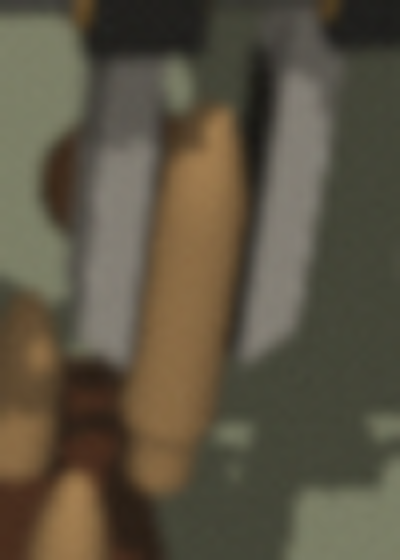

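```bash
python3 -m handwheel '[{"delta_pos":[-5,0,-20],"yaw":0.01},{"delta_pos":[-15,0,-60],"yaw":0.02},{"delta_pos":[-25,0,-100],"yaw":0.03},{"delta_pos":[-36,0,-140],"yaw":0.04},{"delta_pos":[-46,0,-180],"yaw":0.05},{"delta_pos":[-56,0,-220],"yaw":0.06},{"delta_pos":[-66,0,-260],"yaw":0.07},{"delta_pos":[-76,0,-300],"yaw":0.08},{"delta_pos":[-87,0,-340],"yaw":0.09},{"delta_pos":[-97,0,-380],"yaw":0.097},{"delta_pos":[-103,0,-405],"yaw":0.097},{"delta_pos":[-103,0,-406],"yaw":0.097}]'; python3 -m handwheel '[{"delta_pos":[0,0,0],"yaw":0},{"delta_pos":[0,0,0],"yaw":0},{"delta_pos":[0,0,0],"yaw":0}]';python3 go.py 0.4527 -0.1574 0.11 0.15
python3 - <<'E'
from h import *
s=snap('side');i=s['image'][60:220,290:430,::-1];cv2.imwrite('pics/s5.png',cv2.resize(i,None,fx=3.7,fy=3.7))
s=snap('top');i=s['image'][110:310,340:520,::-1];cv2.imwrite('pics/t5.png',cv2.resize(i,None,fx=3,fy=3))
E
```

```text
time: 6.15
tool_pos: [0.451, -0.1596, 0.2016]
ee_rot: [-1.569, 0.005, 0.145]
wrist_force: [-0.4, 1.5, -1.4]
width: 0.0193
time: 6.45
tool_pos: [0.4523, -0.1559, 0.2041]
ee_rot: [-1.57, 0.0, 0.152]
wrist_force: [-0.1, -0.6, -0.9]
width: 0.0195
pos [ 0.4523 -0.1559  0.2041] jawyaw 0.152 q [-0.45 -0.07  1.53  0.    1.68 -0.6 ] w 0.0195 F [-0.1 -0.6 -0.9] t 6.45
delta mm [ 0.2 94.1 -1.6] yaw (tool) 0.002 alt -3.140
```

View pics/s5.png

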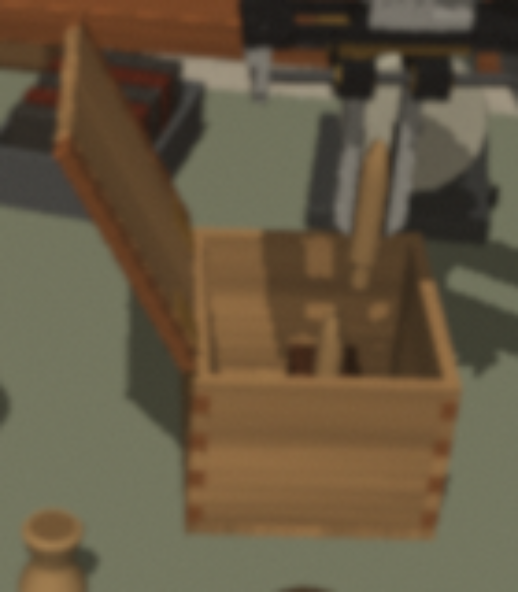

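View pics/t5.png

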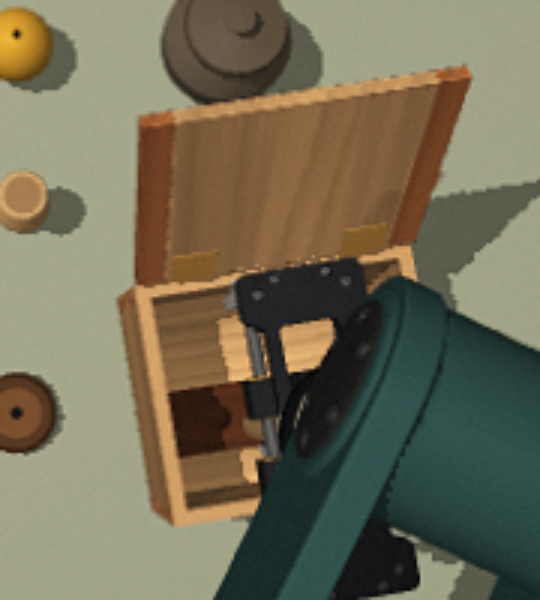

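```bash
python3 -m handwheel '[{"delta_pos":[0,20,-1],"yaw":0},{"delta_pos":[0,50,-1.5],"yaw":0},{"delta_pos":[0,80,-1.5],"yaw":0},{"delta_pos":[0,100,-1.5],"yaw":0},{"delta_pos":[0,112,-1.5],"yaw":0},{"delta_pos":[0,116,-1.5],"yaw":0},{"delta_pos":[0,116,-1.5],"yaw":0},{"delta_pos":[0,116,-1.5],"yaw":0}]';python3 go.py 0.4527 -0.1574 0.0594 0.15
python3 - <<'E'
from h import *
s=snap('side');i=s['image'][80:220,300:430,::-1];cv2.imwrite('pics/s6.png',cv2.resize(i,None,fx=4.2,fy=4.2,interpolation=cv2.INTER_CUBIC))
E
```

```text
time: 7.35
tool_pos: [0.4535, -0.159, 0.0899]
ee_rot: [-1.572, -0.002, 0.15]
wrist_force: [0.2, -0.2, 0.1]
width: 0.0194
pos [ 0.4535 -0.159   0.0899] jawyaw 0.150 q [-0.46 -0.02  1.71 -0.    1.45 -0.61] w 0.0194 F [ 0.2 -0.2  0.1] t 7.35
delta mm [-0.6 30.5  1.8] yaw (tool) 0.000 alt -3.141
```

View pics/s6.png

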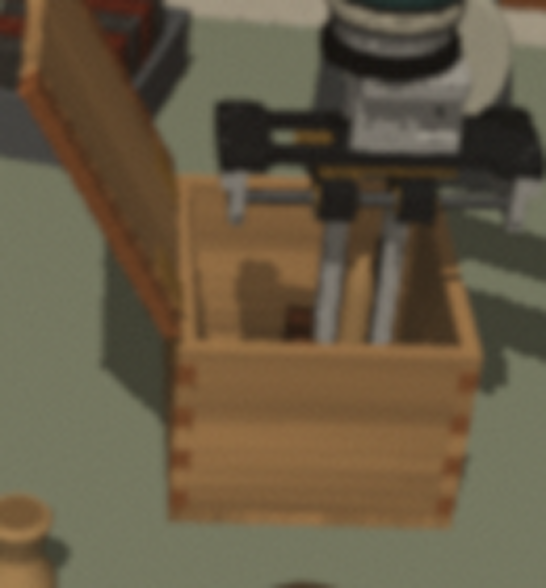

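```bash
python3 -m handwheel '[{"delta_pos":[0,0,1.5],"yaw":0},{"delta_pos":[0,0,1.5],"yaw":0},{"delta_pos":[0,0,1.5],"yaw":0}]';python3 go.py 0.4527 -0.1574 0.0594 0.15;  python3 -m handwheel '[{"delta_pos":[0,3,0],"yaw":0},{"delta_pos":[0,6,0],"yaw":0},{"delta_pos":[0,8,0],"yaw":0},{"delta_pos":[0,10,0],"yaw":0},{"delta_pos":[0,12,0],"yaw":0},{"delta_pos":[0,12,0],"yaw":0}]';python3 go.py 0.4527 -0.1574 0.0594 0.15; 
```

```text
time: 7.7
tool_pos: [0.4525, -0.1573, 0.0889]
ee_rot: [-1.571, -0.001, 0.15]
wrist_force: [-0.1, 0.0, -1.0]
width: 0.0191
pos [ 0.4525 -0.1573  0.0889] jawyaw 0.150 q [-0.45 -0.02  1.71 -0.    1.45 -0.6 ] w 0.0191 F [-0.1  0.  -1. ] t 7.7
delta mm [ 0.1 29.5 -0.1] yaw (tool) 0.000 alt -3.142
time: 8.3
tool_pos: [0.4522, -0.1572, 0.0761]
ee_rot: [-1.571, 0.0, 0.15]
wrist_force: [-0.2, -0.4, -0.4]
width: 0.019
pos [ 0.4522 -0.1572  0.0761] jawyaw 0.150 q [-0.45 -0.01  1.73 -0.    1.42 -0.6 ] w 0.0190 F [-0.2 -0.4 -0.4] t 8.3
delta mm [ 0.4 16.7 -0.3] yaw (tool) -0.000 alt 3.142
```

```bash
python3 -m handwheel '[{"delta_pos":[0,3,0],"yaw":0},{"delta_pos":[0,6,0],"yaw":0},{"delta_pos":[0,9,0],"yaw":0},{"delta_pos":[0,12,0],"yaw":0},{"delta_pos":[0,12,0],"yaw":0}]';python3 go.py 0.4527 -0.1574 0.0594 0.15;  python3 -m handwheel '[{"delta_pos":[0,2,0],"yaw":0},{"delta_pos":[0,3,0],"yaw":0},{"delta_pos":[0,4,0],"yaw":0},{"delta_pos":[0,4,0],"yaw":0}]';python3 go.py 0.4527 -0.1574 0.0594 0.15; 
```

```text
time: 8.8
tool_pos: [0.4523, -0.1572, 0.064]
ee_rot: [-1.571, 0.0, 0.15]
wrist_force: [0.5, -0.2, -1.1]
width: 0.0193
pos [ 0.4523 -0.1572  0.064 ] jawyaw 0.150 q [-0.45  0.    1.74 -0.    1.39 -0.6 ] w 0.0193 F [ 0.5 -0.2 -1.1] t 8.8
delta mm [ 0.4  4.6 -0.2] yaw (tool) -0.000 alt 3.142
time: 9.2
tool_pos: [0.4523, -0.1572, 0.0604]
ee_rot: [-1.571, 0.0, 0.15]
wrist_force: [0.3, 0.9, -0.3]
width: 0.0193
pos [ 0.4523 -0.1572  0.0604] jawyaw 0.150 q [-0.45  0.01  1.75 -0.    1.39 -0.6 ] w 0.0193 F [ 0.3  0.9 -0.3] t 9.2
delta mm [ 0.4  1.  -0.3] yaw (tool) 0.000 alt -3.142
```

```bash
python3 -m handwheel '[{"delta_pos":[0,1,0],"yaw":0},{"delta_pos":[0,2,0],"yaw":0},{"delta_pos":[0,2,0],"yaw":0}]';python3 go.py 0.4527 -0.1574 0.0594 0.15
```

```text
time: 9.5
tool_pos: [0.4524, -0.1573, 0.0594]
ee_rot: [-1.571, -0.0, 0.15]
wrist_force: [-1.5, 0.3, 4.0]
width: 0.0193
pos [ 0.4524 -0.1573  0.0594] jawyaw 0.150 q [-0.45  0.01  1.75 -0.    1.38 -0.6 ] w 0.0193 F [-1.5  0.3  4. ] t 9.5
delta mm [ 0.2 -0.  -0.1] yaw (tool) 0.000 alt -3.142
```

Contact came at exactly the expected seated height (TCP 0.0594, +4 N), so I'll open part-way and look.

```bash
python3 -m handwheel '[{"delta_pos":[0,0,0],"yaw":0},{"delta_pos":[0,0,0],"yaw":0},{"delta_pos":[0,0,0],"yaw":0},{"delta_pos":[0,0,0],"yaw":0}]' 133; python3 -m handwheel '[{"delta_pos":[0,-20,0],"yaw":0},{"delta_pos":[0,-60,0],"yaw":0},{"delta_pos":[0,-110,0],"yaw":0},{"delta_pos":[0,-160,0],"yaw":0},{"delta_pos":[0,-210,0],"yaw":0},{"delta_pos":[0,-250,0],"yaw":0},{"delta_pos":[0,-250,0],"yaw":0},{"delta_pos":[0,-250,0],"yaw":0}]'; python3 -m handwheel '[{"delta_pos":[-40,0,0],"yaw":0},{"delta_pos":[-80,0,0],"yaw":0},{"delta_pos":[-110,0,0],"yaw":0},{"delta_pos":[-110,0,0],"yaw":0}]'
python3 - <<'E'
from h import *
s=snap('side','side7.png');i=s['image'][60:215,295:425,::-1];cv2.imwrite('pics/s7.png',cv2.resize(i,None,fx=3.8,fy=3.8))
s=snap('top','top7.png');i=s['image'][110:310,340:520,::-1];cv2.imwrite('pics/t7.png',cv2.resize(i,None,fx=3,fy=3))
E
```

```text
time: 9.9
tool_pos: [0.4522, -0.1572, 0.0581]
ee_rot: [-1.571, 0.0, 0.15]
wrist_force: [-0.1, -0.3, 0.5]
width: 0.0441
time: 10.7
tool_pos: [0.4527, -0.1574, 0.3093]
ee_rot: [-1.572, -0.002, 0.15]
wrist_force: [-0.3, 0.1, -0.9]
width: 0.045
time: 11.1
tool_pos: [0.3409, -0.1735, 0.3068]
ee_rot: [-1.569, 0.002, 0.147]
wrist_force: [-0.0, 0.5, -0.0]
width: 0.0446
```

View pics/s7.png

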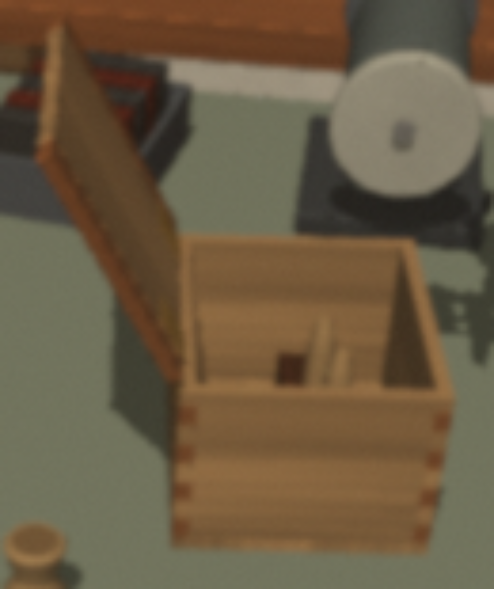

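View pics/t7.png

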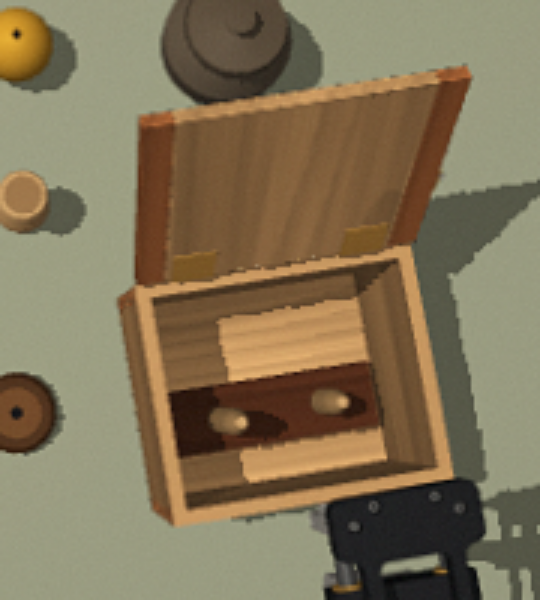

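```bash
python3 - <<'E'
from h import *
t=cv2.imread('pics/top7.png')[120:200,380:500]
cv2.imwrite('pics/t8.png',cv2.resize(t,None,fx=6.5,fy=6.5,interpolation=cv2.INTER_CUBIC))
t=cv2.imread('pics/side7.png')[60:170,295:355]
cv2.imwrite('pics/s8.png',cv2.resize(t,None,fx=5.4,fy=5.4,interpolation=cv2.INTER_CUBIC))
E
```

```text
(no output)
```

View pics/t8.png

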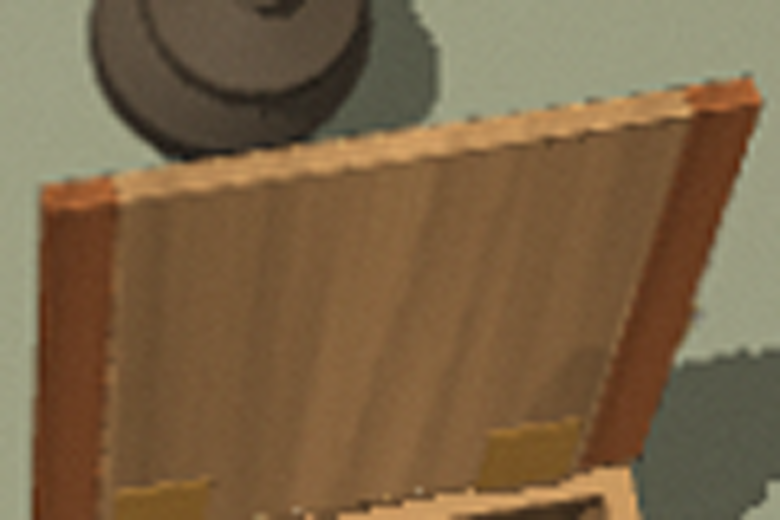

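View pics/s8.png

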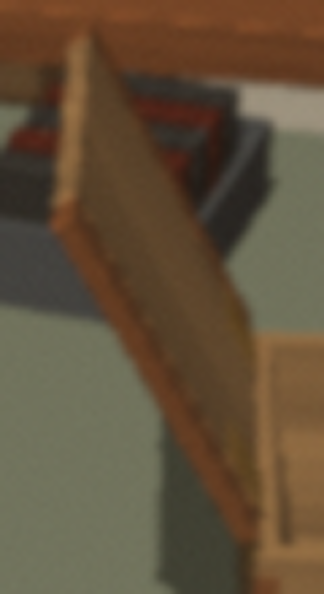

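```bash
python3 - <<'E'
from h import *
np.set_printoptions(precision=4,suppress=True)
T=snap('top');S=snap('side')
cc=lambda p,s,o:np.array(p)/s+np.array(o)-.5+.5/s
F=onz(T,cc([(42,187),(752,79)],6.5,(380,120)),.2796);N=onz(T,cc([(42,210),(757,103)],6.5,(380,120)),.2844)
print(F,N,np.linalg.norm(F[0]-F[1]),np.linalg.norm(N[0]-N[1]))
E=(F+N)/2; print('ends',E,'mid',E.mean(0)); d=E[0]-E[1]; yaw=np.arctan2(-d[0],d[1]); print('yaw',yaw)
ex=np.array([np.cos(yaw),np.sin(yaw),0]); print('hinge', E.mean(0)-ex*.172*np.sin(2.07-np.pi/2))
c=np.array([.4785,-.194,0]);print('rel box',ex@(E.mean(0)-c), 'y',np.array([-ex[1],ex[0],0])@(E.mean(0)-c))
print('side near corner',onz(S,cc([(77,207)],5.4,(295,60)),.2844),onz(S,cc([(55,206)],5.4,(295,60)),.2796))
print('long tip', onz(T,[(419.7,250.8)],.12))
print('hinge line? wall outer', c+np.array([.9888,.1494,0])*.085)
E
```

```text
[[ 0.6355 -0.07    0.2796]
 [ 0.6649 -0.2675  0.2796]] [[ 0.6281 -0.0692  0.2844]
 [ 0.6569 -0.2665  0.2844]] 0.19965586817701425 0.19938809203512373
ends [[ 0.6318 -0.0696  0.282 ]
 [ 0.6609 -0.267   0.282 ]] mid [ 0.6463 -0.1683  0.282 ]
yaw 0.14642289123595428
hinge [ 0.5649 -0.1803  0.282 ]
rel box 0.16979363580051915 y 0.0009229474181112055
side near corner [[ 0.6279 -0.0791  0.2844]] [[ 0.6385 -0.0878  0.2796]]
long tip [[ 0.4507 -0.1563  0.12  ]]
hinge line? wall outer [ 0.5625 -0.1813  0.    ]
```

```bash
python3 go.py 0.6404 -0.1692 0.312 0.148
```

```text
pos [ 0.3439 -0.1734  0.3071] jawyaw 0.150 q [-0.61 -0.28  1.5   0.    1.92 -0.77] w 0.0449 F [ 0.4 -0.6 -0.3] t 11.3
delta mm [293.7  -5.4 -40.2] yaw (tool) 0.002 alt -3.139
```

```bash
python3 -m handwheel '[{"delta_pos":[40,-10,-5],"yaw":0},{"delta_pos":[80,-10,-11],"yaw":0},{"delta_pos":[120,-10,-16],"yaw":0},{"delta_pos":[160,-10,-22],"yaw":0},{"delta_pos":[200,-10,-27],"yaw":0},{"delta_pos":[240,-10,-33],"yaw":0},{"delta_pos":[275,-10,-38],"yaw":0},{"delta_pos":[294,-8,-40],"yaw":0.002},{"delta_pos":[294,-6,-40],"yaw":0.002},{"delta_pos":[294,-6,-40],"yaw":0.002},{"delta_pos":[294,-6,-40],"yaw":0.002}]';python3 go.py 0.6404 -0.1692 0.266 0.148
python3 - <<'E'
from h import *
s=snap('side');i=s['image'][30:215,255:425,::-1];cv2.imwrite('pics/s9.png',cv2.resize(i,None,fx=3.2,fy=3.2))
s=snap('top');i=s['image'][110:310,340:520,::-1];cv2.imwrite('pics/t9.png',cv2.resize(i,None,fx=3,fy=3))
E
```

```text
time: 12.4
tool_pos: [0.6398, -0.169, 0.3144]
ee_rot: [-1.571, 0.001, 0.148]
wrist_force: [0.5, -0.1, 0.6]
width: 0.045
pos [ 0.6398 -0.169   0.3144] jawyaw 0.148 q [-0.34  0.36  0.83 -0.    1.95 -0.49] w 0.0450 F [ 0.5 -0.1  0.6] t 12.4
delta mm [ 0.6 48.4 -0.3] yaw (tool) 0.000 alt -3.141
```

View pics/s9.png

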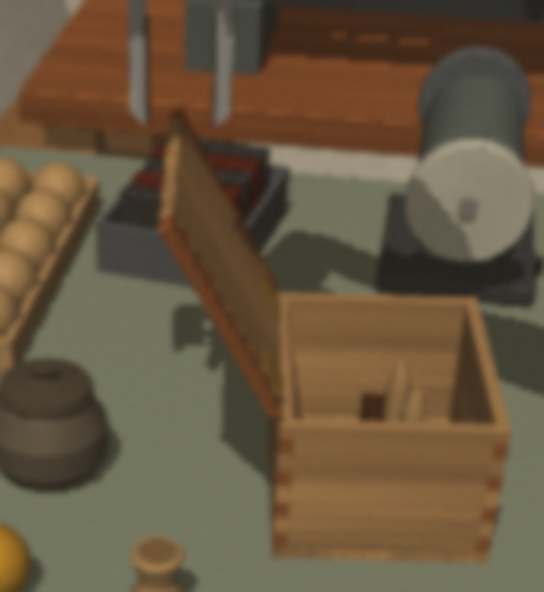

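View pics/t9.png

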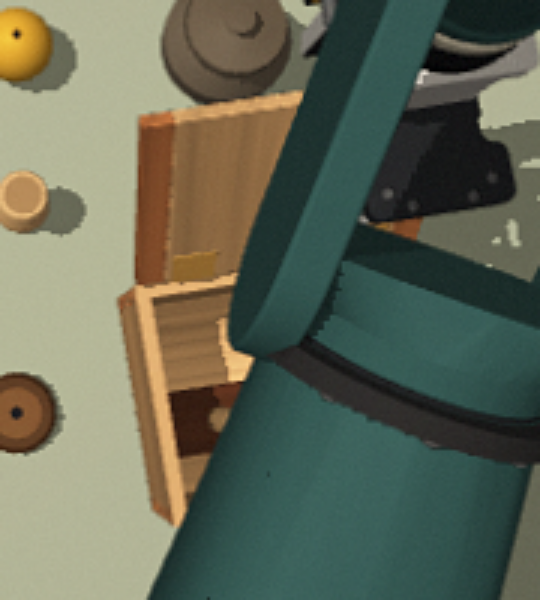

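```bash
python3 -m handwheel '[{"delta_pos":[0,10,0],"yaw":0},{"delta_pos":[0,20,0],"yaw":0},{"delta_pos":[0,30,0],"yaw":0},{"delta_pos":[0,36,0],"yaw":0},{"delta_pos":[0,36,0],"yaw":0}]';python3 -m handwheel '[{"delta_pos":[0,4,0],"yaw":0},{"delta_pos":[0,8,0],"yaw":0},{"delta_pos":[0,12,0],"yaw":0},{"delta_pos":[0,12,0],"yaw":0},{"delta_pos":[0,12,0],"yaw":0}]'; python3 go.py 0.6404 -0.1692 0.266 0.148
python3 - <<'E'
from h import *
s=snap('side');i=s['image'][30:215,255:425,::-1];cv2.imwrite('pics/s10.png',cv2.resize(i,None,fx=3.2,fy=3.2))
E
```

```text
time: 13.0
tool_pos: [0.6395, -0.1691, 0.2763]
ee_rot: [-1.569, 0.003, 0.148]
wrist_force: [-0.2, -0.3, -0.6]
width: 0.0448
time: 13.5
tool_pos: [0.6402, -0.1692, 0.2664]
ee_rot: [-1.571, 0.0, 0.148]
wrist_force: [0.9, -0.0, -0.7]
width: 0.0449
pos [ 0.6402 -0.1692  0.2664] jawyaw 0.148 q [-0.34  0.34  0.95 -0.    1.85 -0.49] w 0.0449 F [ 0.9 -0.  -0.7] t 13.5
delta mm [0.2 0.4 0. ] yaw (tool) 0.000 alt -3.142
```

View pics/s10.png

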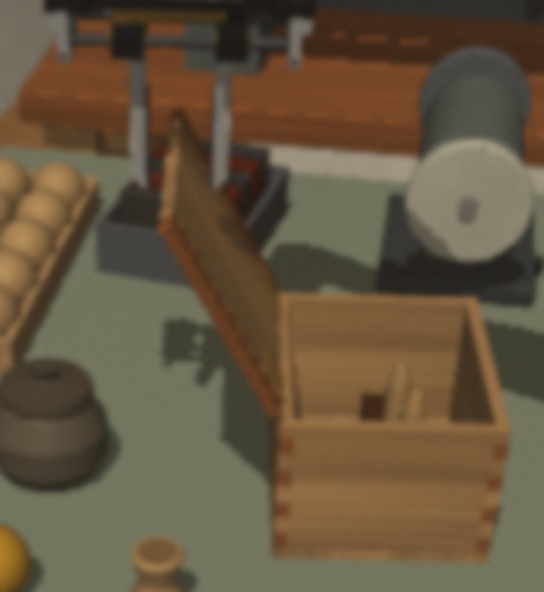

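```bash
python3 -m handwheel '[{"delta_pos":[0,0,0],"yaw":0},{"delta_pos":[0,0,0],"yaw":0},{"delta_pos":[0,0,0],"yaw":0}]' 184; python3 -m handwheel '[{"delta_pos":[-2,0,0],"yaw":0},{"delta_pos":[-5,-1.5,0],"yaw":0},{"delta_pos":[-9,-3.5,0],"yaw":0},{"delta_pos":[-13,-5.5,0],"yaw":0},{"delta_pos":[-17,-7,0],"yaw":0},{"delta_pos":[-21,-9,0],"yaw":0},{"delta_pos":[-25,-10.5,0],"yaw":0},{"delta_pos":[-29,-11.5,0],"yaw":0},{"delta_pos":[-33,-13,0],"yaw":0},{"delta_pos":[-36,-14,0],"yaw":0},{"delta_pos":[-38,-14.5,0],"yaw":0},{"delta_pos":[-38,-14.5,0],"yaw":0}]'; python3 go.py 0.5649 -0.1803 0.2836 0.148
python3 - <<'E'
from h import *
s=snap('side');i=s['image'][30:215,255:425,::-1];cv2.imwrite('pics/s11.png',cv2.resize(i,None,fx=3.2,fy=3.2))
E
```

```text
time: 13.85
tool_pos: [0.6403, -0.1693, 0.2667]
ee_rot: [-1.571, -0.0, 0.148]
wrist_force: [-0.3, -0.0, -0.2]
width: 0.027
time: 15.05
tool_pos: [0.6024, -0.175, 0.2811]
ee_rot: [-1.571, 0.0, 0.148]
wrist_force: [-0.5, -1.0, 0.1]
width: 0.0261
pos [ 0.6024 -0.175   0.2811] jawyaw 0.148 q [-0.37  0.26  1.02 -0.    1.86 -0.52] w 0.0261 F [-0.5 -1.   0.1] t 15.05
delta mm [-37.9  -2.5   0.2] yaw (tool) -0.000 alt 3.141
```

View pics/s11.png

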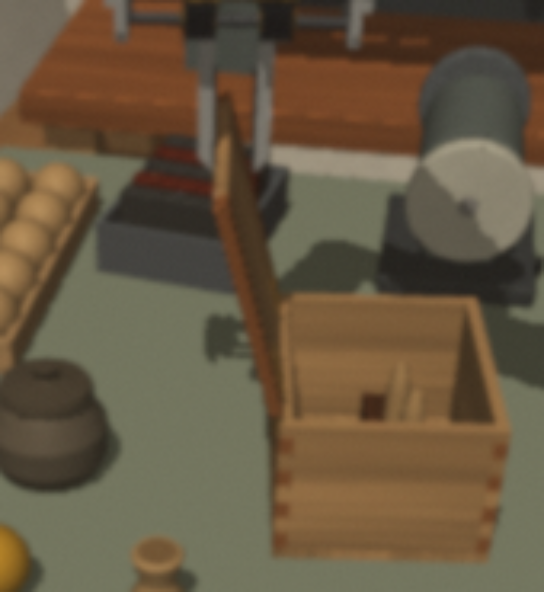

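```bash
python3 -m handwheel '[{"delta_pos":[-2,-0.5,0],"yaw":0},{"delta_pos":[-5,-1.2,0],"yaw":0},{"delta_pos":[-8,-2,0],"yaw":0},{"delta_pos":[-11,-2.7,0],"yaw":0},{"delta_pos":[-14,-3.2,0],"yaw":0},{"delta_pos":[-17,-3.7,0],"yaw":0},{"delta_pos":[-19,-4,0],"yaw":0},{"delta_pos":[-20,-4,0],"yaw":0},{"delta_pos":[-20,-4,0],"yaw":0}]';python3 -m handwheel '[{"delta_pos":[0,0,0],"yaw":0},{"delta_pos":[0,0,0],"yaw":0},{"delta_pos":[0,0,0],"yaw":0}]' 209; python3 go.py 0.5649 -0.1803 0.2855 0.148
python3 - <<'E'
from h import *
s=snap('side');i=s['image'][30:215,255:425,::-1];cv2.imwrite('pics/s12.png',cv2.resize(i,None,fx=3.2,fy=3.2))
E
```

```text
time: 16.0
tool_pos: [0.5828, -0.1779, 0.2851]
ee_rot: [-1.571, -0.0, 0.148]
wrist_force: [0.8, 0.1, -0.3]
width: 0.0264
time: 16.3
tool_pos: [0.5829, -0.1778, 0.2849]
ee_rot: [-1.571, 0.0, 0.148]
wrist_force: [0.2, 0.1, 0.0]
width: 0.017
pos [ 0.5829 -0.1778  0.2849] jawyaw 0.148 q [-0.39  0.22  1.06 -0.    1.86 -0.54] w 0.0170 F [0.2 0.1 0. ] t 16.3
delta mm [-18.2  -0.6   0.2] yaw (tool) 0.000 alt -3.142
```

View pics/s12.png

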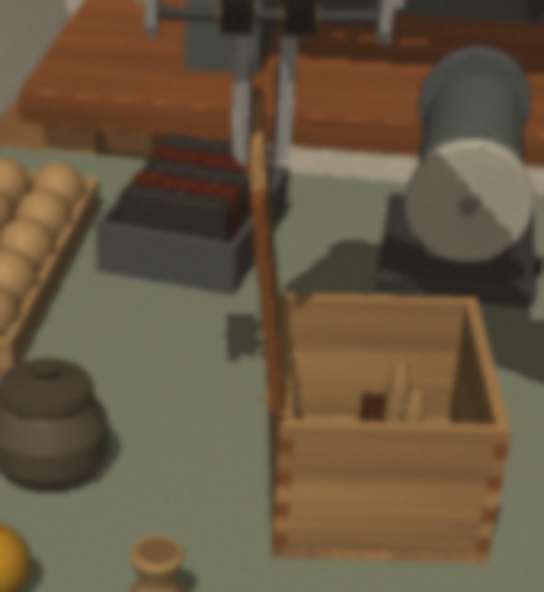

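```bash
python3 -m handwheel '[{"delta_pos":[-1,0,0],"yaw":0},{"delta_pos":[-3,-0.3,0],"yaw":0},{"delta_pos":[-5,-0.6,0],"yaw":0},{"delta_pos":[-7,-0.9,0],"yaw":0},{"delta_pos":[-9,-1.1,0],"yaw":0},{"delta_pos":[-11,-1.3,0],"yaw":0},{"delta_pos":[-12.5,-1.4,0],"yaw":0},{"delta_pos":[-13.5,-1.5,0],"yaw":0},{"delta_pos":[-14.5,-1.5,0],"yaw":0},{"delta_pos":[-15,-1.5,0],"yaw":0},{"delta_pos":[-15,-1.5,0],"yaw":0}]'; python3 go.py 0.5649 -0.1803 0.287 0.148; python3 -m handwheel '[{"delta_pos":[0,0,0],"yaw":0},{"delta_pos":[0,0,0],"yaw":0},{"delta_pos":[0,0,0],"yaw":0},{"delta_pos":[0,0,0],"yaw":0},{"delta_pos":[0,0,0],"yaw":0}]' 255; python3 go.py 0.5649 -0.1803 0.287 0.148
python3 - <<'E'
from h import *
s=snap('side','side13.png');i=s['image'][30:180,300:400,::-1];cv2.imwrite('pics/s13.png',cv2.resize(i,None,fx=4,fy=4,interpolation=cv2.INTER_CUBIC))
s=snap('top','top13.png');i=s['image'][110:310,340:520,::-1];cv2.imwrite('pics/t13.png',cv2.resize(i,None,fx=3,fy=3))
E
```

```text
time: 17.45
tool_pos: [0.568, -0.1801, 0.2865]
ee_rot: [-1.571, -0.0, 0.148]
wrist_force: [0.5, 0.1, -0.4]
width: 0.0171
pos [ 0.568  -0.1801  0.2865] jawyaw 0.148 q [-0.4   0.19  1.1  -0.    1.86 -0.55] w 0.0171 F [ 0.5  0.1 -0.4] t 17.45
delta mm [-3.1 -0.5  0.2] yaw (tool) -0.000 alt 3.142
time: 17.95
tool_pos: [0.5678, -0.1801, 0.2865]
ee_rot: [-1.571, 0.001, 0.148]
wrist_force: [-1.4, 0.0, 0.8]
width: 0.0098
pos [ 0.5678 -0.1801  0.2865] jawyaw 0.148 q [-0.4   0.19  1.1  -0.    1.86 -0.55] w 0.0098 F [-1.4  0.   0.8] t 17.95
delta mm [-2.9 -0.5  0.2] yaw (tool) -0.000 alt 3.141
```

View pics/s13.png

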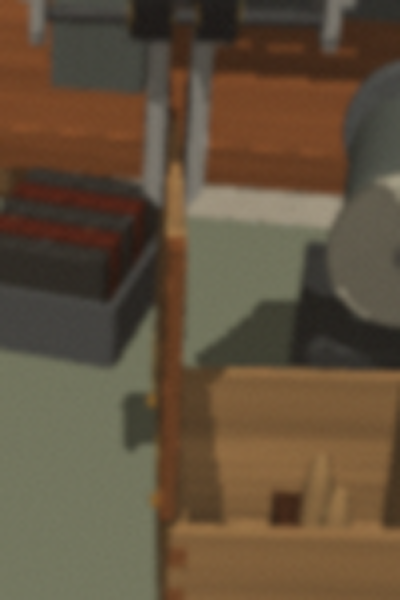

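View pics/t13.png

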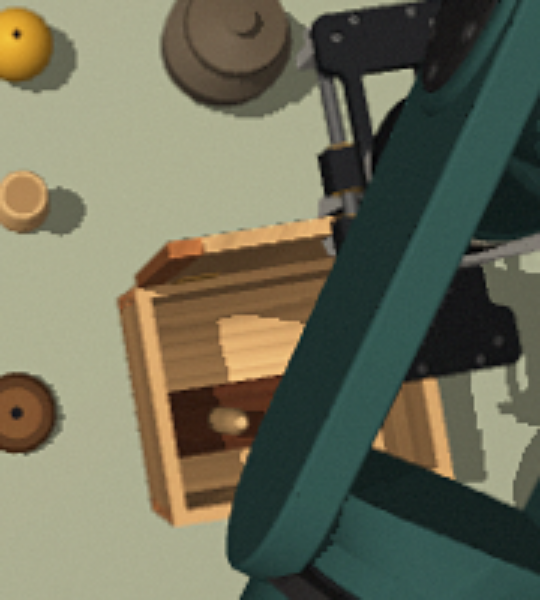

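```bash
python3 - <<'E'
from h import *
im=cv2.imread('pics/side13.png')
cv2.imwrite('pics/s14.png',cv2.resize(im[80:215,325:365],None,fx=4.4,fy=4.4,interpolation=cv2.INTER_CUBIC))
hsv=cv2.cvtColor(im,cv2.COLOR_BGR2HSV)
for r in (85,90,95,100,110,120,130,140,150,155,160,165,175,185,195): print(r,[tuple(int(v) for v in im[r,c]) for c in range(334,352,1)])
E
```

```text
85 [(22, 30, 54), (19, 26, 46), (24, 30, 39), (27, 32, 37), (28, 35, 39), (32, 41, 50), (34, 52, 68), (49, 78, 102), (63, 102, 132), (66, 104, 139), (66, 104, 137), (67, 101, 129), (79, 107, 122), (90, 113, 116), (93, 115, 114), (94, 116, 115), (94, 116, 116), (94, 117, 117)]
90 [(19, 27, 45), (21, 27, 42), (30, 35, 42), (41, 47, 51), (48, 54, 59), (41, 52, 61), (35, 51, 66), (35, 57, 85), (38, 67, 107), (39, 71, 118), (42, 74, 124), (47, 80, 124), (66, 95, 124), (85, 108, 117), (94, 116, 114), (92, 114, 112), (92, 115, 113), (93, 116, 114)]
95 [(46, 52, 60), (58, 62, 66), (55, 58, 62), (42, 46, 50), (35, 41, 47), (31, 43, 56), (32, 49, 66), (32, 50, 74), (31, 54, 87), (35, 60, 98), (34, 60, 101), (42, 68, 105), (60, 84, 109), (83, 105, 112), (93, 115, 114), (93, 115, 113), (92, 114, 113), (92, 115, 113)]
100 [(39, 43, 45), (35, 38, 41), (35, 38, 42), (35, 39, 42), (35, 43, 50), (32, 44, 58), (30, 48, 67), (33, 55, 85), (35, 61, 100), (36, 63, 105), (36, 62, 101), (43, 67, 100), (63, 86, 102), (85, 106, 110), (93, 115, 113), (92, 113, 112), (93, 115, 113), (93, 115, 114)]
110 [(44, 5
[... 2285 characters left out ...]
, 93, 123), (58, 92, 122), (57, 92, 123), (57, 91, 122), (58, 92, 123), (58, 92, 123), (58, 92, 124), (57, 91, 123), (57, 90, 121)]
185 [(94, 117, 115), (94, 117, 115), (93, 115, 114), (92, 115, 113), (84, 106, 106), (64, 86, 93), (52, 77, 98), (58, 93, 124), (64, 104, 138), (67, 106, 142), (68, 108, 143), (68, 107, 144), (67, 107, 143), (68, 109, 144), (68, 109, 145), (68, 109, 145), (68, 108, 145), (69, 109, 145)]
195 [(95, 118, 116), (95, 118, 115), (94, 117, 115), (95, 118, 116), (89, 112, 112), (80, 103, 109), (60, 88, 109), (58, 92, 124), (60, 98, 132), (62, 98, 132), (61, 98, 131), (62, 99, 131), (62, 99, 131), (61, 98, 130), (62, 99, 130), (61, 96, 130), (62, 99, 131), (60, 97, 130)]
```

View pics/s14.png

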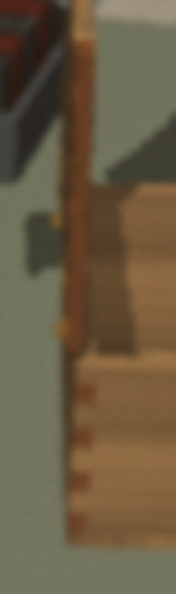

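```bash
python3 - <<'E'
from h import *
np.set_printoptions(precision=2,suppress=True)
s=snap('side')
yaw=.148;ex=np.array([np.cos(yaw),np.sin(yaw),0]);ey=np.array([-ex[1],ex[0],0]);ez=np.array([0,0,1.])
c=np.array([.4785,-.194,0])
H=lambda hx:c+hx*ex
for hx in (.085,.0873):
  for ph in (0,.02):
    for t in (-.005,.005):
      P=[H(hx)+.1*ey+.131*ez+(np.sin(ph)*ex+np.cos(ph)*ez)*l+(np.cos(ph)*ex-np.sin(ph)*ez)*t for l in (.02,.08,.13,.172)]
      print(hx,ph,t,proj(s,P).ravel())
print('box edge',proj(s,[c+.085*ex+.1*ey+ez*z for z in (0,.05,.1,.125)]).ravel())
# measured right-edge pts -> local coords on plane y_local=.1
o,d=ray(s,[(346.2,95),(345.9,100),(345.3,110),(344.9,120),(338.9,110),(338.3,120),(338.6,150),(338.6,165),(339,185),(340,195)])
t=((c+.1*ey-o)@ey)/(d@ey);Q=o+d*t[:,None]
print(np.c_[(Q-c)@ex*1000,Q[:,2]*1000])
E
```

```text
0.085 0 -0.005 [345.07 153.63 346.57 130.96 347.91 110.67 349.11  92.55]
0.085 0 0.005 [340.75 153.52 342.08 130.85 343.28 110.56 344.35  92.44]
0.085 0.02 -0.005 [344.9  153.59 345.85 130.91 346.71 110.61 347.47  92.48]
0.085 0.02 0.005 [340.58 153.56 341.37 130.87 342.07 110.58 342.71  92.46]
0.0873 0 -0.005 [344.08 153.61 345.54 130.93 346.84 110.65 348.02  92.53]
0.0873 0 0.005 [339.76 153.5  341.05 130.82 342.21 110.53 343.25  92.41]
0.0873 0.02 -0.005 [343.9  153.57 344.82 130.88 345.64 110.59 346.38  92.46]
0.0873 0.02 0.005 [339.59 153.53 340.33 130.85 341.01 110.56 341.61  92.43]
box edge [339.78 203.84 340.76 188.17 341.79 171.57 342.33 162.89]
[[ 85.78 297.32]
 [ 85.76 285.88]
 [ 85.72 262.45]
 [ 85.23 238.28]
 [ 99.51 262.08]
 [ 99.68 237.87]
 [ 95.43 160.47]
 [ 93.49 118.73]
 [ 89.77  59.63]
 [ 85.83  28.54]]
```

```bash
python3 -m handwheel '[{"delta_pos":[-0.7,0,0],"yaw":0},{"delta_pos":[-1.4,0,0],"yaw":0},{"delta_pos":[-2.1,0,0],"yaw":0},{"delta_pos":[-2.6,0,0],"yaw":0},{"delta_pos":[-3,0,0],"yaw":0},{"delta_pos":[-3,0,0],"yaw":0},{"delta_pos":[-3,0,0],"yaw":0},{"delta_pos":[-3,0,0],"yaw":0}]'; python3 go.py 0.5649 -0.1803 0.287 0.148
python3 - <<'E'
from h import *
s=snap('side','side15.png');im=s['image'][:,:,::-1]
cv2.imwrite('pics/s15.png',cv2.resize(im[30:215,310:400],None,fx=3.2,fy=3.2,interpolation=cv2.INTER_CUBIC))
# right edge half-crossing on red-green difference
for r in (92,95,100,105,110,115,120,150,145,140):
    v=(im[r,340:352,2].astype(float)-im[r,340:352,0]); th=(v[1:6].max()+v[9:].mean())/2
    k=[i for i in range(3,11) if v[i]>=th>v[i+1]]
    print(r,[round(340+i+(v[i]-th)/(v[i]-v[i+1]),2) for i in k][:1])
E
```

```text
time: 18.9
tool_pos: [0.5654, -0.1804, 0.2865]
ee_rot: [-1.571, -0.001, 0.148]
wrist_force: [1.2, 0.3, -1.5]
width: 0.0098
pos [ 0.5654 -0.1804  0.2865] jawyaw 0.148 q [-0.4   0.18  1.1   0.    1.85 -0.55] w 0.0098 F [ 1.2  0.3 -1.5] t 18.9
delta mm [-0.4 -0.5  0.2] yaw (tool) 0.000 alt -3.141
92 [np.float64(347.35)]
95 [np.float64(347.15)]
100 [np.float64(346.99)]
105 [np.float64(346.48)]
110 [np.float64(346.19)]
115 [np.float64(346.15)]
120 [np.float64(345.71)]
150 [np.float64(343.45)]
145 [np.float64(344.17)]
140 [np.float64(343.93)]
```

View pics/s15.png

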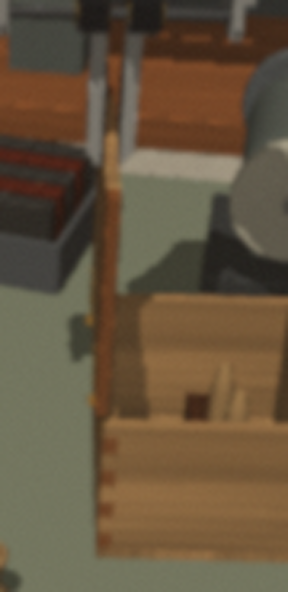

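```bash
python3 -m handwheel '[{"delta_pos":[0,0,0],"yaw":0},{"delta_pos":[0,0,0],"yaw":0},{"delta_pos":[0,0,0],"yaw":0},{"delta_pos":[0,0,0],"yaw":0},{"delta_pos":[0,0,0],"yaw":0}]'; python3 - <<'E'
from h import *
s=snap('top','top16.png');a=cv2.imread('pics/top0.png');b=cv2.imread('pics/top16.png')
print(abs(robot.get_obs()['qvel']).max())
cv2.imwrite('pics/t16.png',b)
E
```

```text
time: 19.45
tool_pos: [0.5651, -0.1805, 0.2865]
ee_rot: [-1.571, -0.0, 0.148]
wrist_force: [0.7, -0.1, -1.3]
width: 0.0097
0.0015400736244453354
```

View pics/t16.png

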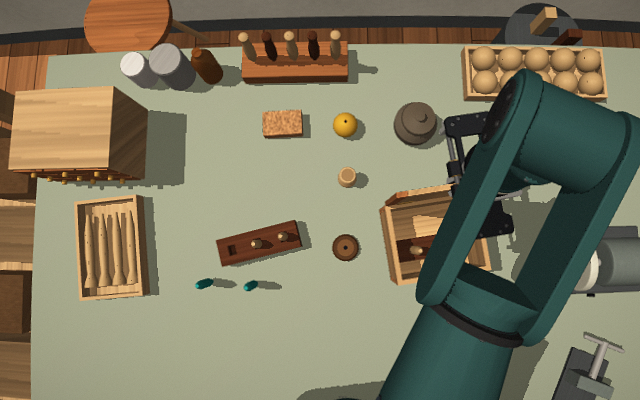

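The top view shows the other items at the pixels they started at: disk (345,247), sara (347,177), tama (345,124), jar (415,122), and the two short spikes in the stand. The long spike is in the rack at about (418,251), and the lid is held upright.

```bash
python3 -c "
from bench import robot
print(robot.close_job())"
```

```text
the job is handed in; nothing more can be done
None
```

The long spike stands in the rack's empty bore, and the lid is upright with its free edge still pinched in the gripper. I handed the job in at about 19.5 s; no verdict was reported.

- **Spike:** I took the longest spike from the stand's +y slot. Going into the bore it met resistance (4 N) at the seated height, and I let go there. Afterwards its tip, assumed at its seated height, lay 2 mm from the bore axis I had measured, within the camera's accuracy.
- **Lid:** I brought it forward loosely held between the fingers, narrowing the gap as it came up, and closed on it near upright. At the end the gripper reads 9.7 mm on the 10 mm board, and the arm is still.
- **Balance point:** The side view first showed the lid about 0.02 rad short of upright, so I moved its edge 3 mm forward. The view now puts it within about 0.01 rad of upright. My hinge position is only good to about 2 mm.
- **Everything else:** In the last top view, everything I could see of the other things looked to be where it started. The arm hid part of the box there; the short spike in the rack was still standing in the last side view. Wrist forces stayed at a few newtons in every reading I took.

No check failed.

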